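Space the rail modules with a gauge block

ROBOT

A 7-joint arm with a two-finger parallel gripper is mounted at the origin on the work surface. World frame = base frame: x ahead of the robot, y to its left, z up, the work surface at z = 0. Lengths are in mm, angles in degrees, forces in N, time in s.
With the tool pointing down it reaches from about 400 to 850 mm from the base axis. Payload 6.9 kg.
Tool frame: the origin (TCP) lies midway between the tips of the shut fingers; the grasp point (between the pads) lies 19 mm behind it; z points along the fingers, y is the line along which they close (so a half turn about z gives the same grasp; the last joint's range is limited). The gripper opens to 85 mm and grips with 20 to 120 N. Pads are 22 mm wide; open, the fingers measure 114 mm over their backs; the gripper's body (76 mm by 85 mm) begins 54 mm behind the grasp point. The pads swing forward as they close: fully open they stand 13 mm farther back than shut.
Start: joints at [-70.445, 29.078, -13.613, 85.955, 7.202, 65.827, -8.869], TCP at [146.033, 607.689, 231.275] pointing down, gripper open.
Joint ranges: [-176.47, 176.47], [-13.61, 117.27], [-81.72, 77.17], [0.22, 143.17], [-87.28, 267.28], [10, 112.55], [-165.47, 165.47]. Speed limits (degrees/s): [136.94, 136.94, 180, 180, 180, 180, 180].

INTERFACE

Orientations are given as a 3x3 rotation matrix whose columns are the frame's x, y, z axes.
In Python, from workcell import sensors, vision, bot gives the robot as it stands. The module is installed in compiled form; this text tells all that it offers.
- The arm moves only by the tool carry_out, never from a script. Its argument "increments" is a list of rows, each a list of 3 entries, a list of its own where there are three numbers: the shift along the tool's x, y, z in mm, then the turn about the tool's z in degrees, then the opening, from 0 (shut) to 1 (fully open). In form: [[[tx, ty, tz], spin, claw], ...]. A call has exactly 10 rows; each row is the pose to reach, as a shift and turn from the pose commanded when the call began, along the tool's axes at that moment; what a row does not reach only later rows make up. A row lasts 1/12 s, in which the tool goes at most 41.7 mm and 7.16 degrees, less where a joint would pass 70% of its speed; a pose out of reach is approached as far as the arm can. A call with a gripper value outside its range is refused whole. The fingers move at their own pace and stop on an object; "grip_force" is the grip in N (left out, the last holds). Time passes only in rows, so rows that repeat a pose let the fingers close, or fill a call up. It gives the time, the measured TCP pose, the force, the opening and the grip force at its end, in the units of the state.
- sensors.sense(): the state, without advancing time (a new reading comes with each control period).
- vision.get_image(name): name is "scene" or "side" or "wrist"; returns a dict with "image" (384x512x3 uint8, blue, green, red), "range_z" (384x512 float32, mm along the optical axis (not along the pixel's ray), 0 where there is no reading), "mtx" (3x3 intrinsics, pixels), "pose" (4x4, takes a point from camera to world coordinates); the wrist camera has in their place "tool_from_camera" (4x4, takes a point from camera to tool coordinates, whose origin is the TCP and whose axes are the flange's). Camera axes: x right, y down, z forward; pixel columns grow to the right and rows downward; lengths in mm; the calibration is good to about 2 mm. A picture is of the moment at which its call begins: read the wrist's pose just before it.
- bot.close_job(): hands the job in; it is judged then, once.
The state is a dict: "time": time; "qpos": joint angles; "qd": joint speeds; "joint_efforts": joint torques, N m; "position": TCP position; "ee_rot": TCP orientation; "wrist_force": force on the tool from outside, world axes, zero at the start; "torque": the same for the moment, N m; "grip_width": finger opening in mm; "grip_force": force on a finger pad.
Only numpy, scipy, OpenCV 4.12 (cv2) and the standard library are available. Lean on these libraries where they do the work, as an engineer would, in place of code of your own. Each camera call takes 0.05 s, during which the arm holds its last target. There are 200 camera calls.

TASK

Lift the orange gauge block out of its holder and use it to space the two modules on the tilted panel's rail: stand it square on the panel, astride the rail, in the gap next to the fixed black end block and push the blue module up until the gauge is snug between the two, then step the gauge to the other side of the blue module and bring the yellow module up to it in the same way without shifting the blue one. Finish with both gaps equal to the gauge's thickness and the gauge standing upright on its wide foot in the grey tray, leaving the other things on the bench undisturbed.

Things in the scene. Friction and masses are not known exactly. Their poses are not given: they have to be found in the camera images.
- panel: White plate leaning 30 degrees, facing away from the robot, its high side next to the robot. Origin: on its face, at the steel rail's centre line, level with the gauge-side face of the fixed black end block; x down the slope, y along the rail to the end block, z out. In mm: plate x +-100, y -295 to 55; rail 35 wide, 7.5 proud; end block x +-45, y 0 to 35, z to 70; grey duct, 26 high, x -95 to -59 along the plate.
- module_b: Blue module, 90 (x) x 45 (y) x 70 mm (z), between the end block and the yellow module; it only slides along the rail, in a stiff clip (about 10 N moves it), and stays where it is left. Origin: centre of its underside, on the plate's face; axes as the panel's. It starts with a gap of 39 to 59 mm to the end block.
- module_c: Yellow module, 90 x 45 x 70 mm, same origin and axes, at the open end of the row (lowest y of the panel); it slides along the rail with about 5 N. It starts 54 to 99 mm clear of the blue module.
- gauge: Loose orange gauge, 24 mm thick (y), 125 tall (z), 150 to 310 g. Its foot is 90 wide (x) up to z = 50, with a notch below, 47 wide and 10 high, that straddles the rail; above is a neck 40 wide. Origin: centre of its underside; symmetric. It starts standing in the holder. On the panel its foot rests on the plate, its x along the slope, its thickness along the rail.
- holder: Fixed black block 130 x 60 x 66 mm with one deep slot, 93 x 27 mm and 60 mm deep, in which the gauge's foot stands (the slot's floor is 6 mm above the origin). Origin: centre of its underside, on the 3 mm green mat.
- tray_in (a point): Centre of the inner floor of the fixed grey tray, an open box 150 (x) x 130 (y) x 22 mm with 4 mm walls; axes as the tray's.
- bottle: Bystander: white squeeze bottle with a blue cap, 140 mm tall, 52 mm wide. Not to be disturbed; origin at the centre of its underside.
- spool: Bystander: small silver and green spool, 60 mm wide, 50 mm tall. Not to be disturbed; origin at the centre of its underside.
- jar: Bystander: amber jar with a black lid, 80 mm tall, 56 mm wide. Not to be disturbed; origin at the centre of its underside.
- driver: Bystander: screwdriver with a red handle lying on the bench, 170 mm long. Not to be disturbed; origin near the middle of its length.
- board: Bystander: small blue circuit board lying flat, 70 x 50 mm, 18 mm tall. Not to be disturbed; origin at the centre of its underside.
- fitting: Bystander: small brass fitting, 22 mm wide, 42 mm tall. Not to be disturbed; origin at the centre of its underside.

How it is judged:
By the outcome, as a careful person would: the job done as asked, in the order asked, and still so for the second after the job is handed in, with the robot touching nothing.
It also fails if it takes over 72 s, if anything falls off the work surface, if the arm or the gripper's body presses on something with over 40 N, if the wrist force passes 120 N, or if a joint passes its speed limit or range.

## Working session

There is one attempt and no reset: what is moved stays moved. The work goes in short steps, Python scripts to look and compute and a tool call to move; the robot and the scene stay as the last step left them, time stands still between calls to the robot, and variables do not carry over. Pictures are saved under pics/ and viewed, at most 10 in all, crops included, and the job is handed in when it is done.

Besides the shell and the picture viewer there is one more tool, called after ">>>" as name([rows], argument=value, ...), one row to a line, values as JSON. carry_out: Moves the arm, as the interface text tells. Its arguments: {"type":"object","properties":{"increments":{"type":"array","items":{"type":"array"}},"grip_force":{"type":"number"}},"required":["increments"]}

```bash
mkdir -p pics
python3 - <<'E'
from workcell import sensors, vision
import cv2,numpy as np
s=sensors.sense();print(s)
for n in ("scene","side"):
    d=vision.get_image(n);cv2.imwrite(f"pics/{n}0.png",d["image"]);np.savez(f"{n}0.npz",**d)
    print(n,d["mtx"],d["pose"])
E
```

```text
{'time': 0.0, 'qpos': array([-70.44756833,  29.12365733, -13.60930052,  86.00928427,
         7.20152974,  65.82591153,  -8.8689532 ]), 'qd': array([ 0.0604508 , -0.06652386, -0.06711441,  0.02264569, -0.02448585,
        0.04255832,  0.00427128]), 'joint_efforts': array([ 8.18044064e-04, -6.20601797e+01, -2.18605824e+00, -2.49651307e+01,
        1.27633370e-02,  1.19480005e-02,  8.38329811e-06]), 'position': array([145.9388249 , 607.20621155, 230.44666681]), 'ee_rot': array([[-9.72344125e-01,  2.33552467e-01, -3.83157685e-04],
       [ 2.33552780e-01,  9.72342632e-01, -1.70451531e-03],
       [-2.55332050e-05, -1.74686299e-03, -9.99998474e-01]]), 'wrist_force': array([ 0.46333004, -0.09757814,  0.4240701 ]), 'torque': array([ 0.00791355, -0.05367774, -0.04743579]), 'grip_force': 0.0, 'grip_width': 85.16300348430875}
scene [[437.98977104   0.         250.9742063 ]
 [  0.         437.98977104 189.6367421 ]
 [  0.           0.           1.        ]] [[-4.38179891e-01  6.97597013e-01 -5.66883401e-01  1.21319226e+03]
 [ 8.98864933e-01  3.44497819e-01 -2.70856209e-01  2.75517039e+02]
 [ 6.34161278e-03 -6.28235355e-01 -7.77997508e-01  9.03096597e+02]
 [ 0.00000000e+00  0.00000000e+00  0.00000000e+00  1.00000000e+00]]
side [[426.40923884   0.         253.05805594]
 [  0.         426.40923884 190.93124095]
 [  0.           0.           1.        ]] [[ 9.99944375e-01 -3.43656637e-03  9.97182184e-03  6.10128611e+02]
 [-9.50438817e-03 -7.03508964e-01  7.10622829e-01 -7.23138175e+02]
 [ 4.57316354e-03 -7.10678076e-01 -7.03502494e-01  7.67467132e+02]
 [ 0.00000000e+00  0.00000000e+00  0.00000000e+00  1.00000000e+00]]
```

View pics/scene0.png

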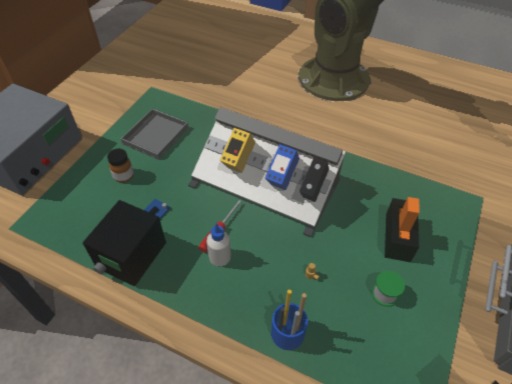

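View pics/side0.png

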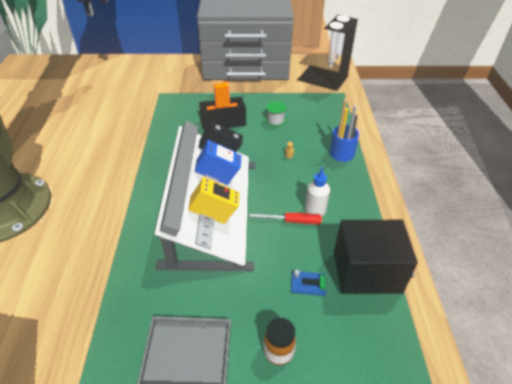

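The scene view shows the panel in the centre, with yellow at (237,148), blue at (283,165) and the end block at (315,178). The gauge and holder are at (405,225) and the tray at (155,133). The side view agrees. Next I'll measure from the depth points.

```bash
cat > h.py <<'E'
import numpy as np,cv2
def cloud(d,T=None):
    T=d["pose"] if T is None else T
    z=d["range_z"].astype(float);v,u=np.mgrid[:384,:512]
    K=d["mtx"];P=np.stack([(u-K[0,2])/K[0,0]*z,(v-K[1,2])/K[1,1]*z,z],-1)
    W=P@T[:3,:3].T+T[:3,3];W[z<=0]=np.nan
    return W
def hsv(d): return cv2.cvtColor(d["image"],cv2.COLOR_BGR2HSV).astype(int)
def mask(H,h0,h1,s0=0,s1=255,v0=0,v1=255):
    return (H[...,0]>=h0)&(H[...,0]<=h1)&(H[...,1]>=s0)&(H[...,1]<=s1)&(H[...,2]>=v0)&(H[...,2]<=v1)
def box(p):
    r=cv2.minAreaRect(np.float32(p[:,:2]));return [np.round(x,1).tolist() for x in (r[0],r[1],r[2])]
E
python3 - <<'E'
from h import *
np.set_printoptions(precision=1,suppress=True)
for n in("scene","side"):
    d=dict(np.load(n+"0.npz"));W=cloud(d);H=hsv(d);ok=np.isfinite(W[...,0])
    X,Y,Z=W[...,0],W[...,1],W[...,2]
    print(n,"mat z",np.nanmedian(Z[mask(H,60,85,120)&ok&(Z<15)]))
    ws=ok&(X>250)&(X<900)&(abs(Y)<480)&(Z<250)&(Z>-10)
    o=W[ws&mask(H,3,17,150,255,120)&(Y>150)];print("orange",len(o),o.min(0),o.max(0))
    t=o[o[:,2]>o[:,2].max()-6];print(" top",t.mean(0),box(t))
    k=W[ws&(H[...,2]<70)&(Z>62)&(Z<74)&(Y>o[:,1].mean()-80)&(abs(X-o[:,0].mean())<100)];print("holdertop",len(k),k.mean(0),box(k))
    pl=W[ws&mask(H,0,179,0,40,170)&(X<650)&(abs(Y)<300)&(Z>10)]
    for _ in range(4):
        c=np.median(pl,0);A=np.c_[pl[:,:2],np.ones(len(pl))];co=np.linalg.lstsq(A,pl[:,2],rcond=None)[0]
        r=abs(A@co-pl[:,2]);pl=pl[r<max(3,2*r.std())]
    nn=np.r_[-co[:2],1];nn/=np.linalg.norm(nn)
    print("plate",len(pl),nn,"tilt",np.degrees(np.arccos(nn[2])),"yaw",np.degrees(np.arctan2(nn[1],nn[0])),"d",nn@pl.mean(0),pl.mean(0))
    for nm,m in(("blue",mask(H,105,125,150,255,80)),("yellow",mask(H,20,32,150,255,100))):
        p=W[ws&m&(X<560)&(Z>60)&(abs(Y)<250)];h=p@nn-nn@pl.mean(0);t=p[abs(h-70)<6]
        print(nm,len(p),len(t),t.mean(0),h.max())
    g=W[ws&(Y<-150)&(Z>0)&(Z<40)&mask(H,0,179,0,60,50,200)&(X<560)];print("tray",len(g),g.min(0),g.max(0))
E
```

```text
scene mat z 6.217013000207658
orange 359 [490.1 329.4  54.7] [579.6 367.2 138.2]
 top [534.  345.2 134.6] [[533.2, 345.3], [42.5, 24.6], 12.0]
holdertop 704 [550.8 343.5  68.7] [[533.1, 345.3], [133.8, 61.5], 13.6]
plate 2421 [ 0.5 -0.   0.9] tilt 30.055708505554886 yaw -1.2505915553600047 d 327.5992874733712 [564.8 -37.4  51.3]
blue 112 112 [528.5  41.3 154. ] 74.44663247268846
yellow 161 159 [528.8 -80.2 151.9] 73.6306260655565
tray 1801 [ 311.9 -472.1    0. ] [ 559.8 -212.4   28.7]
side mat z 3.416992667066097
orange 413 [486.8 313.8  54.5] [576.4 372.4 136.8]
 top [535.2 346.7 133.5] [[532.8, 346.9], [39.9, 27.2], 12.4]
holdertop 218 [533.7 332.3  67.2] [[532.0, 339.6], [124.4, 56.3], 13.7]
plate 3205 [ 0.5 -0.   0.9] tilt 29.984623234953837 yaw -1.1866169243407232 d 327.28509309771994 [534.6 -84.6  68.4]
blue 746 145 [527.9  30.3 153.3] 72.05544667649207
yellow 964 238 [529.8 -95.5 151. ] 72.78984544471598
tray 5902 [ 407.9 -436.4    1. ] [ 560.  -150.    39.9]
```

Run:
```python
from h import *
np.set_printoptions(precision=1,suppress=True)
ps=np.radians(-1.2);z=np.array([.5*np.cos(ps),.5*np.sin(ps),np.cos(np.pi/6)]);y=np.array([-np.sin(ps),np.cos(ps),0]);x=np.cross(y,z)
R=np.c_[x,y,z]
for n in("scene","side"):
    d=dict(np.load(n+"0.npz"));W=cloud(d);H=hsv(d);Q=W@R;Q[...,2]-=327.4
    ok=np.isfinite(W[...,0])&(W[...,0]>380)&(W[...,0]<750)&(abs(W[...,1])<330)
    def ext(m,nm):
        p=Q[ok&m];print(n,nm,len(p),"x",np.percentile(p[:,0],[1,3,50,97,99]),"y",np.percentile(p[:,1],[1,3,50,97,99]))
    h=Q[...,2]
    X0,Y0=265,90
    ext((abs(h)<5)&mask(H,0,179,0,60,130),"plate")
    ext((h>55)&(h<80)&(H[...,2]<75)&(Q[...,1]>55),"endtop")
    ext((h>66)&(h<78)&mask(H,105,125,130),"bluetop");ext((h>66)&(h<78)&mask(H,20,32,130),"yeltop")
    ext((h>10)&(h<62)&mask(H,105,125,130)&(Q[...,1]<120),"blueside");ext((h>10)&(h<62)&mask(H,20,32,130),"yelside")
    ext((h>20)&(h<32)&mask(H,0,179,0,80,40,170)&(Q[...,0]<220),"duct")
    ext((h>4)&(h<11)&mask(H,0,179,0,60,60),"rail")
    t=W[np.isfinite(W[...,0])&(W[...,1]<-190)&(W[...,2]>19)&(W[...,2]<31)&(W[...,0]<500)&(W[...,0]>250)&mask(H,0,179,0,80)]
    print("tray rim",len(t),t.min(0),t.max(0),box(t))
```

```text
scene plate 3387 x [356.9 359.6 478.  508.7 510. ] y [-179.8 -175.6  -24.5  159.   165.3]
scene endtop 532 x [367.3 368.8 413.4 454.9 455.6] y [113.8 115.1 132.9 147.8 148.1]
scene bluetop 313 x [366.8 367.8 422.  454.7 455.3] y [28.  28.6 51.9 69.4 69.6]
scene yeltop 381 x [367.1 368.  419.1 603.  606.1] y [-95.7 -94.4 -70.6 203.2 208.1]
scene blueside 185 x [406.1 605.1 622.6 640.  640.6] y [-234.1 -231.1 -207.4  -28.    69.1]
scene yelside 120 x [352.5 370.5 399.4 621.1 623. ] y [-94.4 -74.8 -53.6 223.  225.9]Traceback (most recent call last):
  File "<stdin>", line 16, in <module>
  File "<stdin>", line 9, in ext
    return _quantile_unchecked(
        a, q, axis, out, overwrite_input, method, keepdims, weights)
    return _ureduce(a,
                    func=_quantile_ureduce_func,
    ...<5 lines>...
                    overwrite_input=overwrite_input,
                    method=method)
    r = func(a, **kwargs)
    result = _quantile(arr,
                       quantiles=q,
    ...<2 lines>...
                       out=out,
                       weights=wgt)
    slices_having_nans = np.isnan(arr[-1, ...])
                                  ~~~^^^^^^^^^
IndexError: index -1 is out of bounds for axis 0 with size 0
```

```bash
cat >> h.py <<'E'
def go(p,yaw_y=None,base=None):
    """shift in tool axes and spin to bring TCP to world p with tool y at yaw_y deg"""
    from workcell import sensors
    s=sensors.sense();R=s["ee_rot"];b=s["position"] if base is None else np.array(base,float)
    sh=R.T@(np.array(p,float)-b);a=np.degrees(np.arctan2(R[1,1],R[0,1]))
    sp=None if yaw_y is None else -((yaw_y-a+90)%180-90)
    print("shift",np.round(sh,1),"spin",sp,"tool y yaw",round(a,2))
E
python3 - <<'E'
from h import *
np.set_printoptions(precision=1,suppress=True)
for n in("scene","side"):
    d=dict(np.load(n+"0.npz"));W=cloud(d);H=hsv(d)
    t=W[np.isfinite(W[...,0])&(W[...,1]<-190)&(W[...,2]>12)&(W[...,2]<34)&(W[...,0]<500)&(W[...,0]>250)&mask(H,0,179,0,90)]
    print("tray rim",len(t),t.min(0),t.max(0),box(t))
go([533.0,346,230],103,[146,607.7,231.3])
E
```

```text
tray rim 287 [ 418.6 -444.8   12.1] [ 500.  -310.9   28.7] [[460.0, -377.9], [133.5, 81.5], 89.3]
tray rim 493 [ 414.2 -436.4   12.1] [ 499.7 -190.    34. ] [[458.5, -312.3], [83.0, 246.4], 1.3]
shift [-437.4 -164.1    1.6] spin -26.509250243766857 tool y yaw 76.49
```

>>> carry_out([
  [[-37, -14, 0], -3, 1],
  [[-74, -28, 0], -6, 1],
  [[-111, -42, 0], -9, 1],
  [[-148, -56, 0], -12, 1],
  [[-185, -69, 0], -15, 1],
  [[-222, -83, 0], -18, 1],
  [[-259, -97, 0], -21, 1],
  [[-296, -111, 0], -24, 1],
  [[-333, -125, 0], -26.5, 1],
  [[-370, -139, 0], -26.5, 1],
])

```text
time: 0.93
position: [474.6, 384.5, 231.0]
ee_rot: [[-0.974, -0.227, -0.001], [-0.227, 0.974, -0.0], [0.001, -0.0, -1.0]]
wrist_force: [0.3, 0.9, -0.4]
grip_width: 85.9
grip_force: 0.0
```

Run:
```python
from h import *
go([533.0,346,230],103)
```

```text
shift [-48.1 -50.7   0.9] spin 0.14094797820779092 tool y yaw 103.14
```

>>> carry_out([
  [[-24, -25, 0], 0, 1],
  [[-40, -42, 0], 0, 1],
  [[-48, -50.7, 10], 0, 1],
  [[-48, -50.7, 20], 0, 1],
  [[-48, -50.7, 20], 0, 1],
  [[-48, -50.7, 20], 0, 1],
  [[-48, -50.7, 20], 0, 1],
  [[-48, -50.7, 20], 0, 1],
  [[-48, -50.7, 20], 0, 1],
  [[-48, -50.7, 20], 0, 1],
])

```text
time: 1.77
position: [531.0, 348.3, 211.8]
ee_rot: [[-0.974, -0.226, 0.001], [-0.226, 0.974, 0.001], [-0.001, 0.0, -1.0]]
wrist_force: [0.2, 0.1, -0.1]
grip_width: 85.6
grip_force: 0.0
```

```bash
cat >> h.py <<'E'
def wrist(name=None):
    from workcell import sensors,vision
    s=sensors.sense();d=vision.get_image("wrist")
    B=np.eye(4);B[:3,:3]=s["ee_rot"];B[:3,3]=s["position"]
    if name: cv2.imwrite(f"pics/{name}.png",d["image"])
    return s,d,B@d["tool_from_camera"]
E
python3 - <<'E'
from h import *
np.set_printoptions(precision=1,suppress=True)
s,d,T=wrist("w1");W=cloud(d,T);H=hsv(d);print(s["position"],d["tool_from_camera"])
o=W[np.isfinite(W[...,0])&mask(H,3,17,150,255,100)];print(len(o),o.max(0))
t=o[o[:,2]>o[:,2].max()-5];print(t.mean(0),box(t))
E
```

```text
[531.  348.3 211.8] [[   0.    -1.    -0.3   72.2]
 [   1.     0.     0.     0.4]
 [  -0.    -0.3    1.  -142.4]
 [   0.     0.     0.     1. ]]
1228 [582.  375.2 135.2]
[529.3 347.5 133.5] [[531.8, 348.4], [40.3, 23.7], 14.0]
```

View pics/w1.png

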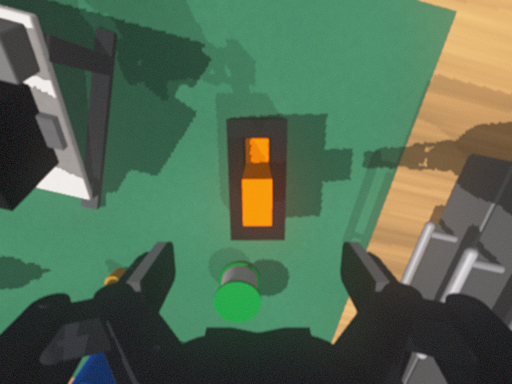

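Wrist view: the gauge neck's top is at (258,150), midway between the fingers, and the measured centre is within 1 mm of the TCP. Descend and grip.

>>> carry_out([
  [[-1, 0, 35], 0, 1],
  [[-1, 0, 70], 0, 1],
  [[-1, 0, 100], 0, 1],
  [[-1, 0, 113], 0, 1],
  [[-1, 0, 113], 0, 1],
  [[-1, 0, 113], 0, 0],
  [[-1, 0, 113], 0, 0],
  [[-1, 0, 113], 0, 0],
  [[-1, 0, 113], 0, 0],
  [[-1, 0, 113], 0, 0],
], grip_force=30)

```text
time: 2.65
position: [532.9, 348.0, 99.5]
ee_rot: [[-0.974, -0.225, 0.002], [-0.225, 0.974, 0.001], [-0.002, 0.001, -1.0]]
wrist_force: [-0.3, 0.2, 0.1]
grip_width: 25.3
grip_force: 0.0
```

>>> carry_out([
  [[0, 0, 0], 0, 0],
  [[0, 0, 0], 0, 0],
  [[0, 0, 0], 0, 0],
  [[0, 0, -10], 0, 0],
  [[0, 0, -20], 0, 0],
  [[0, 0, -30], 0, 0],
  [[0, 0, -40], 0, 0],
  [[0, 0, -40], 0, 0],
  [[0, 0, -40], 0, 0],
  [[0, 0, -40], 0, 0],
])

```text
time: 3.48
position: [532.3, 347.5, 138.1]
ee_rot: [[-0.974, -0.225, -0.0], [-0.225, 0.974, -0.0], [0.0, -0.0, -1.0]]
wrist_force: [-0.4, -0.6, -3.1]
grip_width: 23.6
grip_force: 29.9
```

>>> carry_out([
  [[0, 0, -10], 0, 0],
  [[0, 0, -16], 0, 0],
  [[0, 0, -16], 0, 0],
  [[-4, 0, -16], 0, 0],
  [[-8, 0, -16], 0, 0],
  [[-12, 0, -16], 0, 0],
  [[-16, 0, -16], 0, 0],
  [[-20, 0, -16], 0, 0],
  [[-24, 0, -16], 0, 0],
  [[-28, 0, -16], 0, 0],
], grip_force=20)

```text
time: 4.32
position: [560.0, 354.1, 154.2]
ee_rot: [[-0.974, -0.225, -0.0], [-0.225, 0.974, -0.0], [0.0, -0.0, -1.0]]
wrist_force: [-4.1, -0.5, -0.1]
grip_width: 23.4
grip_force: 30.4
```

>>> carry_out([
  [[-4, 0, 0], 0, 0],
  [[-8, 0, 0], 0, 0],
  [[-12, 0, 0], 0, 0],
  [[-16, 0, 0], 0, 0],
  [[-20, 0, 0], 0, 0],
  [[-24, 0, 0], 0, 0],
  [[-27, 0, 0], 0, 0],
  [[-27, 0, 0], 0, 0],
  [[-27, 0, 0], 0, 0],
  [[-27, 0, 0], 0, 0],
])

```text
time: 5.15
position: [586.5, 360.1, 154.2]
ee_rot: [[-0.974, -0.225, 0.001], [-0.225, 0.974, 0.0], [-0.001, 0.0, -1.0]]
wrist_force: [-1.6, -0.3, -2.3]
grip_width: 23.4
grip_force: 30.4
```

```bash
cat >> h.py <<'E'
def tilt(name=None):
    """gauge tilt etc. from side/scene depth, in gripper yaw frame relative to TCP"""
    from workcell import sensors,vision
    s=sensors.sense();e=s["ee_rot"];y=e[:,1]*np.sign(e[1,1]);y[2]=0;y/=np.linalg.norm(y);x=np.cross(y,[0,0,1.]);R=np.c_[x,y,[0,0,1]]
    for n in("scene","side"):
        d=vision.get_image(n);H=hsv(d);W=cloud(d)
        if name: cv2.imwrite(f"pics/{name}_{n}.png",d["image"])
        p=(W-s["position"])@R;m=np.isfinite(p[...,0])&mask(H,3,17,150,255,90)&(abs(p).max(-1)<160)
        p=p[m]
        if len(p)<30: print(n,"few",len(p));continue
        r=cv2.minAreaRect(np.float32(p[:,[0,2]]));print(n,len(p),"xz rect",np.round(r[0],1),np.round(r[1],1),round(r[2],1),"y",np.percentile(p[:,1],[2,50,98]).round(1),np.round(cv2.boxPoints(r),0).tolist())
E
python3 - <<'E'
from h import *
tilt("t1")
E
```

```text
scene 503 xz rect [-16.6 -20.8] [125.3  93.7] 47.7 y [-26.8  -6.1  18.6] [[-93.0, -36.0], [-24.0, -99.0], [60.0, -6.0], [-9.0, 57.0]]
side 868 xz rect [-42.9 -52.3] [208.3 100.1] 82.1 y [-17.1 -12.2  16.4] [[-107.0, -149.0], [-8.0, -162.0], [21.0, 44.0], [-78.0, 58.0]]
```

Run:
```python
import cv2
i=cv2.imread("pics/t1_side.png")[40:150,150:300];cv2.imwrite("pics/t1c.png",cv2.resize(i,None,fx=5,fy=5))
```

```text
(no output)
```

View pics/t1c.png

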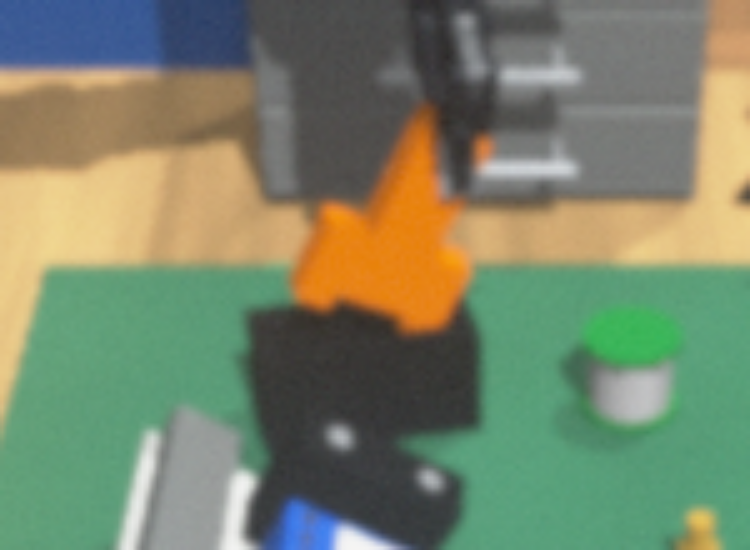

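Side crop: the gauge leans about 25–30°, top toward +x, with the foot edge still over the slot, so the pivot worked. Next I'll work out the hover over the first gap.

```bash
cat >> h.py <<'E'
ps=np.radians(-1.2);pz=np.array([.5*np.cos(ps),.5*np.sin(ps),np.cos(np.pi/6)]);py=np.array([-np.sin(ps),np.cos(ps),0]);px=np.cross(py,pz)
RP=np.c_[px,py,pz];OP=RP@[411,113.5,327.4]
def tcp(x,y,z): return OP+RP@[x,y,z]-[0,0,19]     # TCP for grasp point at panel coords
def panel(p): return RP.T@(np.asarray(p)+[0,0,19]-OP)
E
python3 - <<'E'
from h import *
print(OP,tcp(0,-20,195),tcp(0,-20,109.5))
go([586.5,360.1,280]);go(tcp(0,-20,195)+[0,0,0],88.8)
E
```

```text
[521.89944075 102.59266304  78.0367172 ] [618.95920899  80.55516343 227.91167094] [576.21858478  81.45045188 153.86649891]
shift [  -0.2   -0.  -125.8] spin None tool y yaw 102.98
shift [  31.  -279.7  -73.7] spin 14.184600655462248 tool y yaw 102.98
```

>>> carry_out([
  [[0, 0, -36], 0, 0],
  [[0, 0, -72], 0, 0],
  [[2, -20, -100], 0, 0],
  [[6, -55, -110], 3, 0],
  [[10, -92, -110], 6, 0],
  [[14, -130, -110], 9, 0],
  [[18, -168, -110], 12, 0],
  [[22, -206, -110], 14.2, 0],
  [[27, -243, -100], 14.2, 0],
  [[31, -276, -85], 14.2, 0],
], grip_force=40)

```text
time: 6.08
position: [619.3, 81.1, 240.9]
ee_rot: [[-1.0, 0.023, 0.005], [0.023, 1.0, -0.001], [-0.005, -0.001, -1.0]]
wrist_force: [1.1, -0.2, -2.9]
grip_width: 23.5
grip_force: 41.9
```

>>> carry_out([
  [[0, 0, 0], 0, 0],
  [[0, 0, 0], 0, 0],
  [[0, 0, 0], 0, 0],
  [[0, 0, 0], 0, 0],
  [[0, 0, 0], 0, 0],
  [[0, 0, 0], 0, 0],
  [[0, 0, 0], 0, 0],
  [[0, 0, 0], 0, 0],
  [[0, 0, 0], 0, 0],
  [[0, 0, 0], 0, 0],
])

```text
time: 6.92
position: [617.9, 84.3, 239.3]
ee_rot: [[-1.0, 0.021, 0.0], [0.021, 1.0, -0.0], [-0.0, -0.0, -1.0]]
wrist_force: [-0.1, -0.2, -3.5]
grip_width: 23.3
grip_force: 41.9
```

Run:
```python
from h import *
np.set_printoptions(precision=1,suppress=True)
from workcell import vision
s,d,T=wrist("w2");print(s["position"],panel(s["position"]))
for n,d,T in(("wrist",d,T),("side",vision.get_image("side"),None),("scene",vision.get_image("scene"),None)):
    W=cloud(d,T);H=hsv(d);Q=(W-OP)@RP;ok=np.isfinite(Q[...,0]);cv2.imwrite(f"pics/h_{n}.png",d["image"])
    o=Q[ok&mask(H,3,17,150,255,90)&(abs(W-s["position"]).max(-1)<170)];print(n,"orange",len(o),np.percentile(o,[2,50,98],axis=0).tolist())
    r=cv2.minAreaRect(np.float32(o[:,[0,2]]));print(np.round(cv2.boxPoints(r),0).tolist(),r[2])
    h=Q[...,2];near=ok&(abs(Q[...,0])<70)&(Q[...,1]>-300)&(Q[...,1]<60)
    for nm,m in(("end",(H[...,2]<75)&(h>64)&(h<77)&(Q[...,1]>-5)),("blue",mask(H,105,125,130)&(h>64)&(h<77)),("yel",mask(H,20,32,130)&(h>64)&(h<77))):
        q=Q[near&m]
        if len(q)>20: print(nm,len(q),np.percentile(q,[1,50,99],axis=0).tolist())
```

```text
[617.9  84.3 239.3] [ -6.7 -16.3 204.3]
wrist orange 9486 [[-53.57569829275372, -27.351434325010235, 70.27253559438552], [-30.50486662072769, -15.510966785553755, 190.73023194134134], [6.846483768962924, -3.755128417936149, 218.9297037042404]]
[[-76.0, 212.0], [-36.0, 13.0], [47.0, 30.0], [7.0, 229.0]] 11.551514625549316
end 2281 [[-46.15355174224061, 2.844504276852244, 64.97078551553929], [-25.319320086331718, 26.20724556725657, 69.17097874643966], [40.48346753014022, 35.72652005596735, 70.65278125023427]]
blue 2708 [[-46.00729977152857, -84.32804617561536, 64.88105098488795], [-26.755390952772796, -63.15448348362982, 69.25714986309477], [41.748427301094914, -42.24003850069985, 70.71331062621717]]
yel 3571 [[-45.77883518592539, -207.08519470673284, 64.30782749553018], [-21.99324950020851, -180.6968382555154, 69.20515585028002], [41.91257524437685, -163.76121218940511, 70.82147573154305]]
side orange 1175 [[-51.86999775352278, -32.31743399141517, 69.65123539284716], [-14.547067184322579, -28.606120566725053, 135.52297996251409], [35.13734478671861, 13.44512593238962, 217.477860347201
[... 818 characters left out ...]
75, -6.560404820372717, 222.07668000315084]]
[[-35.0, 104.0], [35.0, 100.0], [42.0, 222.0], [-28.0, 226.0]] 86.73601531982422
end 524 [[-43.81634190473462, 0.6077190841834369, 64.7549669465226], [1.0606454671020558, 18.228472677572807, 69.71584642213291], [44.25879292138764, 34.31433802548522, 73.58019491949405]]
blue 142 [[-28.40767820800002, -85.33789742327079, 65.67433971894803], [30.951494899678718, -67.4021092438451, 69.6637129723263], [44.55044907588714, -44.63829668214022, 73.16354551970869]]
yel 381 [[-44.340861802905984, -209.14739783338644, 64.57926527243583], [1.0001139853348562, -184.55636440097166, 69.68422333326853], [44.720715223581514, -166.88727679772094, 73.49477386013817]]
```

View pics/h_wrist.png

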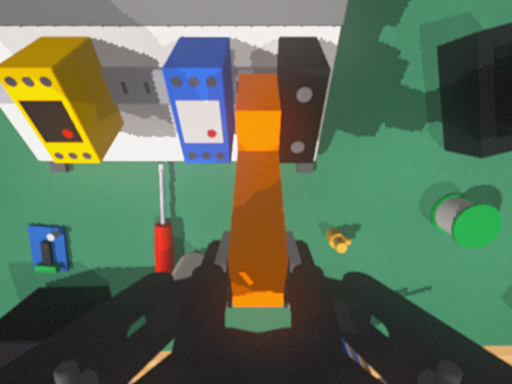

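Wrist view: the gauge is between blue (200,100) and the end block (303,100) in projection, leaning with the panel. I'll measure its residual tilt on the −y face.

Run:
```python
from h import *
np.set_printoptions(precision=1,suppress=True)
from workcell import vision
d=vision.get_image("side");W=cloud(d);H=hsv(d);Q=(W-OP)@RP
m=np.isfinite(Q[...,0])&mask(H,3,17,150,255,90)&(abs(Q[...,1]+28.5)<5)&(Q[...,2]>75)&(Q[...,2]<225)
q=Q[m][:,[0,2]];print(len(q))
for a in range(0,125,8):
    k=q[(q[:,1]>=100+a)&(q[:,1]<108+a)]
    if len(k)>3: print(100+a,k[:,0].min(),k[:,0].max(),len(k))
for a in range(-55,50,8):
    k=q[(q[:,0]>=a)&(q[:,0]<a+8)]
    if len(k)>3: print("x",a,k[:,1].min(),k[:,1].max(),len(k))
```

```text
987
100 -51.48464912688665 37.23014208770698 79
108 -51.61688590733306 36.69294158733027 111
116 -51.90849327500651 36.62439844673797 109
124 -52.43023033828826 36.020587182539174 117
132 -53.001274127635064 35.85925854833512 112
140 -52.71205979943531 36.139656816262686 92
148 -28.573065424609794 11.879725197829643 53
156 -28.32807895528466 11.621354712306186 55
164 -28.225443243229677 9.971956933314956 54
172 -29.734847350896487 8.482392802327979 57
180 -29.81916035787092 -8.609895591610979 31
188 -30.173526203984913 -16.038933559103384 22
196 -30.940066855634775 -18.025034814122108 23
204 -30.751989514528688 7.597164611329873 14
212 -30.593050621080835 8.588327827598661 15
x -55 93.76125674168287 142.34107493715788 47
x -47 95.05724200408143 141.0509822269285 58
x -39 93.42898463373707 141.0364988868016 65
x -31 97.02767293793005 218.41193930780003 153
x -23 103.65698197607875 205.99120663158195 132
x -15 105.1827680338768 187.3339950467969 100
x -7 103.76610653841699 221.3876208613431 100
x 1 104.80099358467153 220.0728084071612 110
x 9 105.42772506851246 171.3795165345553 65
x 17 95.41609413898888 145.68692782614463 62
x 25 96.2537737601104 146.04681833704197 59
x 33 97.99516955763106 147.56779686366997 36
```

```bash
cat >> h.py <<'E'
def dp(*deltas):
    from workcell import sensors
    R=sensors.sense()["ee_rot"]
    for q in deltas: print(q,np.round(R.T@RP@np.array(q,float),1).tolist())
E
python3 - <<'E'
from h import *
dp((6.7,-2,0),(6.7,-2,-60),(6.7,-2,-88),(6.7,-2,-95),(10,-2,-95),(1,0,0),(0,1,0),(0,0,-1))
E
```

```text
(6.7, -2, 0) [-5.8, -2.0, 3.3]
(6.7, -2, -60) [24.2, -2.0, 55.3]
(6.7, -2, -88) [38.2, -2.0, 79.6]
(6.7, -2, -95) [41.7, -2.0, 85.6]
(10, -2, -95) [38.8, -2.0, 87.3]
(1, 0, 0) [-0.9, 0.0, 0.5]
(0, 1, 0) [0.0, 1.0, -0.0]
(0, 0, -1) [0.5, -0.0, 0.9]
```

>>> carry_out([
  [[-5.8, -2, 3.3], 0, 0],
  [[5, -2, 22], 0, 0],
  [[15, -2, 39], 0, 0],
  [[24.2, -2, 55.3], 0, 0],
  [[31, -2, 67], 0, 0],
  [[35, -2, 74], 0, 0],
  [[37, -2, 77.5], 0, 0],
  [[38.2, -2, 79.6], 0, 0],
  [[38.2, -2, 79.6], 0, 0],
  [[38.2, -2, 79.6], 0, 0],
], grip_force=30)

```text
time: 7.95
position: [580.5, 83.0, 160.3]
ee_rot: [[-1.0, 0.021, 0.001], [0.021, 1.0, 0.0], [-0.001, 0.0, -1.0]]
wrist_force: [0.1, -0.5, -2.6]
grip_width: 23.4
grip_force: 41.8
```

Run:
```python
from h import *
from workcell import sensors
s=sensors.sense();print(panel(s["position"]).round(1),s["wrist_force"])
```

```text
[  0.5 -18.4 117.2] [ 0.13712281 -0.52658561 -2.63949946]
```

>>> carry_out([
  [[1, 0, 1.7], 0, 0],
  [[2, 0, 3.5], 0, 0],
  [[3, 0, 5.2], 0, 0],
  [[4, 0, 7], 0, 0],
  [[4.5, 0, 7.8], 0, 0],
  [[3.2, 0, 8.6], 0, 0],
  [[1.9, 0, 9.3], 0, 0],
  [[1.9, 0, 9.3], 0, 0],
  [[1.9, 0, 9.3], 0, 0],
  [[1.9, 0, 9.3], 0, 0],
], grip_force=20)

```text
time: 8.78
position: [580.3, 83.1, 152.2]
ee_rot: [[-1.0, 0.022, 0.006], [0.022, 1.0, 0.001], [-0.006, 0.001, -1.0]]
wrist_force: [3.7, -0.5, 5.5]
grip_width: 23.9
grip_force: 43.3
```

```bash
cat >> h.py <<'E'
def st():
    from workcell import sensors
    s=sensors.sense();print("panel G",panel(s["position"]).round(2),"F panel",(RP.T@s["wrist_force"]).round(1),"t",s["time"],"w",s["grip_width"])
def look(y0=-28.5,tag=None):
    from workcell import vision
    d=vision.get_image("side");W=cloud(d);H=hsv(d);Q=(W-OP)@RP
    if tag: cv2.imwrite(f"pics/{tag}.png",d["image"])
    q=Q[np.isfinite(Q[...,0])&mask(H,3,17,150,255,90)&(abs(Q[...,0])<70)&(Q[...,1]>-300)&(Q[...,1]<20)&(Q[...,2]>-5)&(Q[...,2]<260)]
    yy=np.median(q[:,1]);print("orange n",len(q),"y med",yy,"z",np.percentile(q[:,2],[1,99]))
    f=q[abs(q[:,1]-yy)<6]
    for z in range(0,130,12):
        k=f[(f[:,2]>=z)&(f[:,2]<z+12)]
        if len(k)>5: print(z,k[:,0].min().round(1),k[:,0].max().round(1),len(k))
E
python3 - <<'E'
from h import *
st();look()
E
```

```text
panel G [  4.32 -18.3  110.02] F panel [ 0.5 -0.4  6.6] t 8.7833 w 23.923149964646235
orange n 367 y med -29.993072811143225 z [ 18.66782692 146.51150884]
60 -19.2 22.0 58
72 -19.9 21.4 69
84 -19.7 16.7 45
96 -19.6 -7.3 25
108 -19.7 18.8 13
120 11.9 18.6 10
```

>>> carry_out([
  [[0, 1, -0.5], 0, 0],
  [[0, 2, -0.5], 0, 0],
  [[0, 3, -0.5], 0, 0],
  [[0, 3.8, -0.5], 0, 0],
  [[0, 4.2, -0.5], 0, 0],
  [[0, 4.6, -0.5], 0, 0],
  [[0, 5, -0.5], 0, 0],
  [[0, 5, -0.5], 0, 0],
  [[0, 5, -0.5], 0, 0],
  [[0, 5, -0.5], 0, 0],
])

```text
time: 9.67
position: [580.1, 86.5, 152.3]
ee_rot: [[-1.0, 0.022, 0.005], [0.022, 1.0, -0.002], [-0.005, -0.001, -1.0]]
wrist_force: [5.4, -3.8, 5.3]
grip_width: 23.4
grip_force: 43.2
```

Run:
```python
from h import *
st()
```

```text
panel G [  4.03 -14.87 110.02] F panel [ 2.1 -3.7  7.3] t 9.6667 w 23.359535512766204
```

>>> carry_out([
  [[0, 0.5, -1], 0, 0],
  [[0, 1, -1], 0, 0],
  [[0, 1.5, -1], 0, 0],
  [[0, 2, -1], 0, 0],
  [[0, 2.5, -1], 0, 0],
  [[0, 3, -1], 0, 0],
  [[0, 3, -1], 0, 0],
  [[0, 3, -1], 0, 0],
  [[0, 3, -1], 0, 0],
  [[0, 3, -1], 0, 0],
])

```text
time: 10.5
position: [579.3, 90.1, 152.7]
ee_rot: [[-1.0, 0.021, 0.003], [0.021, 1.0, -0.001], [-0.003, -0.001, -1.0]]
wrist_force: [4.7, -3.7, 4.6]
grip_width: 23.7
grip_force: 43.1
```

Run:
```python
from h import *
st()
```

```text
panel G [  3.05 -11.31 109.93] F panel [ 1.9 -3.6  6.4] t 10.5 w 23.651034944888497
```

>>> carry_out([
  [[0, 0.3, -0.5], 0, 0],
  [[0, 0.6, -0.5], 0, 0],
  [[0, 0.9, -0.5], 0, 0],
  [[0, 1.2, -0.5], 0, 0],
  [[0, 1.5, -0.5], 0, 0],
  [[0, 1.8, -0.5], 0, 0],
  [[0, 2, -0.5], 0, 0],
  [[0, 2, -0.5], 0, 0],
  [[0, 2, -0.5], 0, 0],
  [[0, 2, -0.5], 0, 0],
])

```text
time: 11.33
position: [578.9, 91.4, 152.9]
ee_rot: [[-1.0, 0.022, 0.002], [0.022, 1.0, -0.002], [-0.002, -0.002, -1.0]]
wrist_force: [4.6, -6.2, 4.0]
grip_width: 23.6
grip_force: 43.0
```

Run:
```python
from h import *
st()
```

```text
panel G [  2.63  -9.97 109.94] F panel [ 2.1 -6.1  5.8] t 11.3333 w 23.583054835042816
```

>>> carry_out([
  [[0, -0.7, -0.5], 0, 0],
  [[0, -1.4, -1], 0, 0],
  [[0, -1.4, -1.3], 0, 0],
  [[0, -1.4, -1.3], 0, 0],
  [[0, -1.4, -1.3], 0, 0.4],
  [[0, -1.4, -1.3], 0, 0.4],
  [[0, -1.4, -1.3], 0, 0.4],
  [[0, -1.4, -1.3], 0, 0.4],
  [[0, -1.4, -1.3], 0, 0.4],
  [[0, -1.4, -1.3], 0, 0.4],
])

```text
time: 12.17
position: [577.7, 91.8, 153.6]
ee_rot: [[-1.0, 0.021, -0.0], [0.021, 1.0, 0.0], [0.0, 0.0, -1.0]]
wrist_force: [0.3, -0.1, 0.4]
grip_width: 34.3
grip_force: 0.0
```

Run:
```python
from h import *
st();look(tag="r1")
```

```text
panel G [  1.2   -9.59 109.94] F panel [ 0.1 -0.1  0.5] t 12.1667 w 34.281856609699034
orange n 380 y med -21.961171659683327 z [ 37.54636151 146.8019694 ]
48 -38.5 36.6 19
60 -14.6 26.1 71
72 -14.5 26.6 70
84 -14.0 26.0 25
96 -14.1 25.3 15
108 10.5 24.7 21
120 8.3 23.7 13
```

>>> carry_out([
  [[0, 0, -30], 0, 0.4],
  [[0, 0, -60], 0, 0.4],
  [[14, -38, -62], 0, 0.2],
  [[28, -76, -62], 0, 0],
  [[43.6, -114, -62], 0, 0],
  [[43.6, -115.4, -40], 0, 0],
  [[43.6, -115.4, -10], 0, 0],
  [[43.6, -115.4, 18], 0, 0],
  [[43.6, -115.4, 34], 0, 0],
  [[43.6, -115.4, 34], 0, 0],
], grip_force=20)

```text
time: 13.05
position: [529.7, -23.0, 116.6]
ee_rot: [[-1.0, 0.021, -0.006], [0.021, 1.0, 0.0], [0.006, 0.0, -1.0]]
wrist_force: [-0.2, 0.7, 0.1]
grip_width: 0.3
grip_force: 0.0
```

Run:
```python
from h import *
np.set_printoptions(precision=1,suppress=True)
st()
s,d,T=wrist("w3");W=cloud(d,T);H=hsv(d);Q=(W-OP)@RP
ok=np.isfinite(Q[...,0])&(abs(Q[...,0])<47);h=Q[...,2]
for nm,m in(("end",(H[...,2]<75)&(h>64)&(h<75)&(Q[...,1]>-5)&(Q[...,1]<60)),("blue",mask(H,105,125,130)&(h>64)&(h<75)),("yel",mask(H,20,32,130)&(h>64)&(h<75)),("gauge",mask(H,3,17,150)&(h>20)&(h<130))):
    q=Q[ok&m]
    if len(q)>20: print(nm,len(q),np.percentile(q,[1,50,99],axis=0)[:,1])
```

```text
panel G [ -19.8 -125.4   55. ] F panel [-0.2  0.7 -0. ] t 13.05 w 0.28590135750874335
blue 3685 [-86.  -65.5 -43.2]
yel 4269 [-208.  -186.  -164.1]
gauge 10358 [-22.7 -20.4   1.8]
```

View pics/w3.png

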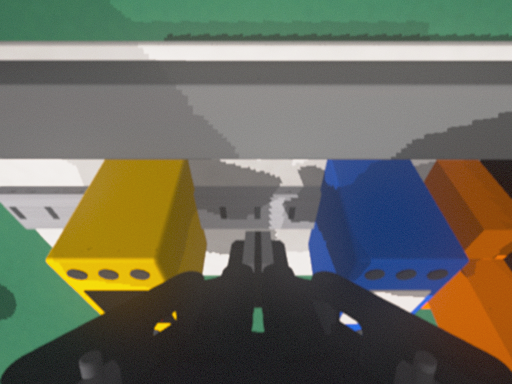

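The shut fingers at (258,255) are clear between yellow and blue, and the gauge is standing beyond blue. Start the push toward +y.

>>> carry_out([
  [[0, 8, 0], 0, 0],
  [[0, 16, 0], 0, 0],
  [[0, 20, 0], 0, 0],
  [[0, 23, 0], 0, 0],
  [[0, 26, 0], 0, 0],
  [[0, 29, 0], 0, 0],
  [[0, 32, 0], 0, 0],
  [[0, 35, 0], 0, 0],
  [[0, 38, 0], 0, 0],
  [[0, 40, 0], 0, 0],
])

```text
time: 13.93
position: [533.2, 13.7, 120.8]
ee_rot: [[-1.0, 0.024, 0.001], [0.024, 1.0, -0.004], [-0.002, -0.004, -1.0]]
wrist_force: [-0.6, -9.7, 6.0]
grip_width: 0.1
grip_force: 5.2
```

```bash
cat >> h.py <<'E'
def gaps():
    s,d,T=wrist();W=cloud(d,T);H=hsv(d);Q=(W-OP)@RP
    ok=np.isfinite(Q[...,0])&(abs(Q[...,0])<47);h=Q[...,2]
    for nm,m in(("end",(H[...,2]<75)&(h>64)&(h<75)&(Q[...,1]>-5)&(Q[...,1]<60)),("blue",mask(H,105,125,130)&(h>64)&(h<75)),("yel",mask(H,20,32,130)&(h>64)&(h<75)),("gauge",mask(H,3,17,150)&(h>20)&(h<130)&(Q[...,1]>-250))):
        q=Q[ok&m]
        if len(q)>20: print(nm,len(q),np.percentile(q[:,1],[1,50,99]).round(1))
E
python3 - <<'E'
from h import *
st();gaps()
E
```

```text
panel G [-19.43 -88.6   60.07] F panel [-3.4 -9.7  5. ] t 13.9333 w 0.08307492193972113
end 3379 [ 1.7 11.9 34.2]
blue 3396 [-74.1 -50.4 -31.2]
yel 4646 [-207.  -178.8 -163.7]
gauge 8316 [-177.2   -9.4    3. ]
```

>>> carry_out([
  [[0, 1.5, 0], 0, 0],
  [[0, 3, 0], 0, 0],
  [[0, 4, 0], 0, 0],
  [[0, 5, 0], 0, 0],
  [[0, 5.5, 0], 0, 0],
  [[0, 6, 0], 0, 0],
  [[0, 6.5, 0], 0, 0],
  [[0, 7, 0], 0, 0],
  [[0, 7, 0], 0, 0],
  [[0, 7, 0], 0, 0],
])

```text
time: 14.82
position: [533.4, 20.7, 120.7]
ee_rot: [[-1.0, 0.024, 0.001], [0.024, 1.0, -0.004], [-0.002, -0.004, -1.0]]
wrist_force: [-0.7, -9.4, 6.7]
grip_width: -0.1
grip_force: 4.9
```

Run:
```python
from h import *
st();gaps()
```

```text
panel G [-19.42 -81.67  60.04] F panel [-3.8 -9.4  5.6] t 14.8167 w -0.09789873432059516
end 4098 [ 1.9 14.9 34.3]
blue 3390 [-67.2 -43.2 -24.3]
yel 4309 [-206.9 -174.2 -163.7]
gauge 5837 [-178.5   -6.8    3. ]
```

>>> carry_out([
  [[0, 0.25, 0], 0, 0],
  [[0, 0.5, 0], 0, 0],
  [[0, 0.75, 0], 0, 0],
  [[0, 1, 0], 0, 0],
  [[0, 1.25, 0], 0, 0],
  [[0, 1.5, 0], 0, 0],
  [[0, 1.75, 0], 0, 0],
  [[0, 2, 0], 0, 0],
  [[0, 2, 0], 0, 0],
  [[0, 2, 0], 0, 0],
])

```text
time: 15.7
position: [533.4, 21.4, 120.8]
ee_rot: [[-1.0, 0.025, 0.001], [0.025, 1.0, -0.005], [-0.001, -0.005, -1.0]]
wrist_force: [-1.5, -12.6, 7.1]
grip_width: -0.2
grip_force: 6.6
```

Run:
```python
from h import *
st()
```

```text
panel G [-19.45 -80.97  60.07] F panel [ -4.6 -12.7   5.5] t 15.7 w -0.22959708582039312
```

>>> carry_out([
  [[0, 0.5, 0], 0, 0],
  [[0, 1, 0], 0, 0],
  [[0, 1.5, 0], 0, 0],
  [[0, 2, 0], 0, 0],
  [[0, 2.5, 0], 0, 0],
  [[0, 3, 0], 0, 0],
  [[0, 3, 0], 0, 0],
  [[0, 3, 0], 0, 0],
  [[0, 3, 0], 0, 0],
  [[0, 3, 0], 0, 0],
])

```text
time: 16.53
position: [533.3, 21.5, 120.8]
ee_rot: [[-1.0, 0.027, 0.001], [0.027, 1.0, -0.009], [-0.001, -0.009, -1.0]]
wrist_force: [-1.5, -19.5, 8.6]
grip_width: -0.0
grip_force: 10.3
```

Run:
```python
from h import *
st();gaps()
```

```text
panel G [-19.53 -80.88  60.07] F panel [ -5.3 -19.6   6.9] t 16.5333 w -0.0014340976653489325
end 4173 [ 1.9 15.1 34.4]
blue 3406 [-66.4 -42.4 -23.5]
yel 4264 [-206.8 -173.9 -163.6]
gauge 5789 [-178.6   -6.3    3. ]
```

>>> carry_out([
  [[0, -6, 0], 0, 0],
  [[0, -18, 0], 0, 0],
  [[0, -28, -10], 0, 0],
  [[0, -30, -40], 0, 0],
  [[0, -30, -75], 0, 0.3],
  [[-15, -20, -98], 0, 0.5],
  [[-30, 10, -98], 0, 0.5],
  [[-46, 40, -98], 0, 0.5],
  [[-46, 62, -98], 0, 0.5],
  [[-46, 62, -98], 0, 0.5],
])

```text
time: 17.42
position: [580.4, 96.6, 218.5]
ee_rot: [[-1.0, 0.014, 0.001], [0.014, 1.0, 0.005], [-0.001, 0.005, -1.0]]
wrist_force: [-0.3, -0.2, -0.0]
grip_width: 42.5
grip_force: 0.0
```

>>> carry_out([
  [[0, 0, 0], 0, 0.5],
  [[0, 0, 0], 0, 0.5],
  [[0, 0, 0], 0, 0.5],
  [[0, 0, 0], 0, 0.5],
  [[0, 0, 0], 0, 0.5],
  [[0, 0, 0], 0, 0.5],
  [[0, 0, 0], 0, 0.5],
  [[0, 0, 0], 0, 0.5],
  [[0, 0, 0], 0, 0.5],
  [[0, 0, 0], 0, 0.5],
])

```text
time: 18.25
position: [580.3, 90.1, 217.7]
ee_rot: [[-1.0, 0.021, -0.0], [0.021, 1.0, -0.0], [0.0, -0.0, -1.0]]
wrist_force: [-0.8, -0.7, -0.2]
grip_width: 42.7
grip_force: 0.0
```

Run:
```python
from h import *
from workcell import sensors
st();gaps();look()
go(tcp(6,-10.1,108),None)
```

```text
panel G [-28.53 -11.23 166.71] F panel [-0.6 -0.8 -0.5] t 18.25 w 42.675645484112195
end 3257 [ 2.9 20.5 36.4]
blue 2491 [-65.1 -44.2 -22.8]
yel 3132 [-207.2 -176.6 -163.6]
gauge 4461 [-178.2   -9.     2.4]
orange n 428 y med -22.18076159484651 z [ 67.20245409 126.70940093]
60 -13.3 17.9 7
72 -14.2 25.7 72
84 -14.5 26.0 76
96 -13.8 26.5 68
108 -13.9 24.6 79
120 -13.8 24.0 36
shift [-0.6  1.1 68.1] spin None tool y yaw 88.79
```

>>> carry_out([
  [[-0.6, 1.1, 0], 0, 0.5],
  [[-0.6, 1.1, 20], 0, 0.5],
  [[-0.6, 1.1, 40], 0, 0.5],
  [[-0.6, 1.1, 58], 0, 0.5],
  [[-0.6, 1.1, 66], 0, 0.5],
  [[-0.6, 1.1, 66.5], 0, 0.5],
  [[-0.6, 1.1, 66.5], 0, 0.5],
  [[-0.6, 1.1, 66.5], 0, 0.5],
  [[-0.6, 1.1, 66.5], 0, 0.5],
  [[-0.6, 1.1, 66.5], 0, 0.5],
])

```text
time: 19.18
position: [581.5, 91.4, 152.2]
ee_rot: [[-1.0, 0.021, 0.002], [0.021, 1.0, 0.0], [-0.002, 0.0, -1.0]]
wrist_force: [-0.5, -0.9, 0.9]
grip_width: 42.3
grip_force: 0.0
```

Run:
```python
from h import *
st()
```

```text
panel G [  5.21  -9.99 110.58] F panel [-0.8 -0.9  0.6] t 19.1833 w 42.3082734760007
```

>>> carry_out([
  [[0, 0, 0], 0, 0.4],
  [[0, 0, 0], 0, 0.3],
  [[0, 0, 0], 0, 0.27],
  [[0, 0, 0], 0, 0.2],
  [[0, 0, 0], 0, 0],
  [[0, 0, 0], 0, 0],
  [[0, 0, 0], 0, 0],
  [[0, 0, 0], 0, 0],
  [[0, 0, 0], 0, 0],
  [[0, 0, 0], 0, 0],
], grip_force=20)

```text
time: 20.02
position: [581.1, 91.2, 151.6]
ee_rot: [[-1.0, 0.021, 0.001], [0.021, 1.0, -0.0], [-0.001, -0.0, -1.0]]
wrist_force: [-1.6, -1.5, 5.3]
grip_width: 23.9
grip_force: 20.2
```

Run:
```python
from h import *
st();gaps()
```

```text
panel G [  5.21 -10.17 109.89] F panel [-4.  -1.5  3.8] t 20.0167 w 23.9093230541853
end 5641 [ 3.9 21.7 36.1]
blue 4945 [-65.1 -44.6 -22.6]
yel 866 [-183.8 -165.5 -163.2]
gauge 9750 [-21.1  -9.4   2.4]
```

>>> carry_out([
  [[-2, 0, -3.5], 0, 0],
  [[-5, 0, -8.7], 0, 0],
  [[-10, 0, -17.3], 0, 0],
  [[-18, 0, -31], 0, 0],
  [[-28, 0, -48.5], 0, 0],
  [[-38, 0, -66], 0, 0],
  [[-42.5, 0, -74], 0, 0],
  [[-42.5, -25, -74], 0, 0],
  [[-42.5, -50, -74], 0, 0],
  [[-42.5, -73.5, -74], 0, 0],
], grip_force=35)

```text
time: 20.9
position: [621.5, 16.0, 224.6]
ee_rot: [[-1.0, 0.02, -0.001], [0.02, 1.0, -0.0], [0.001, -0.0, -1.0]]
wrist_force: [-0.1, -0.4, -2.2]
grip_width: 23.5
grip_force: 35.1
```

Run:
```python
from h import *
st();gaps();look()
```

```text
panel G [  5.05 -84.49 194.14] F panel [ 1.  -0.4 -1.9] t 20.9 w 23.545338759110958
end 4555 [ 2.1 17.4 36.2]
blue 2577 [-66.1 -39.4 -22.8]
yel 4091 [-207.6 -183.  -164.1]
gauge 1570 [-180.8  -84.9  -72.9]
orange n 1189 y med -104.36792482332274 z [ 70.27663161 209.80520869]
84 -38.8 50.4 88
96 -39.5 50.0 174
108 -39.4 50.1 182
120 -38.9 49.3 182
```

>>> carry_out([
  [[10, 0, 14], 0, 0],
  [[20, 0, 31], 0, 0],
  [[30, 0, 46], 0, 0],
  [[37, 0, 58], 0, 0],
  [[41, 0, 65], 0, 0],
  [[42.6, 0, 67.8], 0, 0],
  [[43.5, 0, 69.4], 0, 0],
  [[44.3, 0, 70.8], 0, 0],
  [[44.8, 0, 71.7], 0, 0],
  [[44.8, 0, 71.7], 0, 0],
], grip_force=25)

```text
time: 21.83
position: [577.5, 17.8, 153.8]
ee_rot: [[-1.0, 0.021, 0.001], [0.021, 1.0, 0.0], [-0.001, 0.0, -1.0]]
wrist_force: [-0.4, -0.2, -1.9]
grip_width: 23.3
grip_force: 35.3
```

Run:
```python
from h import *
st();gaps();look()
```

```text
panel G [  2.31 -83.57 110.79] F panel [ 0.6 -0.2 -1.8] t 21.8333 w 23.285001853651735
end 6811 [ 1.9 15.9 35.2]
blue 4829 [-66.5 -43.4 -22.8]
yel 6305 [-207.4 -181.5 -163.9]
gauge 9142 [-177.7  -82.8  -71.3]
orange n 905 y med -96.17157912121546 z [  6.3604597  142.20021342]
0 -40.9 44.2 45
12 -42.4 44.4 138
24 -42.5 44.3 147
36 -42.2 43.3 147
48 -42.1 44.4 104
60 -16.8 21.3 73
72 -17.6 20.8 69
84 -17.1 18.6 40
96 -17.2 -7.3 16
108 -15.2 20.9 12
120 8.8 22.6 15
```

>>> carry_out([
  [[0, 0.6, 0], 0, 0],
  [[0, 1.2, 0], 0, 0],
  [[0, 1.8, 0], 0, 0],
  [[0, 2.4, 0], 0, 0],
  [[0, 2.8, 0], 0, 0],
  [[0.2, 2.8, 0.4], 0, 0],
  [[0.4, 2.8, 0.8], 0, 0],
  [[0.6, 2.8, 1.2], 0, 0],
  [[0.8, 2.8, 1.5], 0, 0],
  [[0.8, 2.8, 1.5], 0, 0],
])

```text
time: 22.77
position: [577.3, 20.7, 152.9]
ee_rot: [[-1.0, 0.021, 0.002], [0.021, 1.0, 0.0], [-0.002, 0.0, -1.0]]
wrist_force: [0.4, -0.5, 4.0]
grip_width: 24.0
grip_force: 36.3
```

Run:
```python
from h import *
st();gaps()
```

```text
panel G [  2.52 -80.71 109.82] F panel [-1.6 -0.5  3.7] t 22.7667 w 24.026121543527776
end 6845 [ 2.  16.  35.3]
blue 4738 [-66.5 -42.5 -22.7]
yel 6227 [-207.3 -180.7 -163.9]
gauge 9267 [-177.6  -79.9  -68.4]
```

>>> carry_out([
  [[0, 0, -0.6], 0, 0],
  [[0, 0, -0.9], 0, 0],
  [[0, 0, -0.9], 0, 0.4],
  [[0, 0, -0.9], 0, 0.4],
  [[0, 0, -0.9], 0, 0.4],
  [[0, 0, -0.9], 0, 0.4],
  [[0, 0, -0.9], 0, 0.4],
  [[0, 0, -25], 0, 0.4],
  [[0, 0, -50], 0, 0.4],
  [[0, 0, -65], 0, 0.4],
])

```text
time: 23.65
position: [576.7, 20.7, 219.0]
ee_rot: [[-1.0, 0.021, 0.001], [0.021, 1.0, 0.0], [-0.001, 0.0, -1.0]]
wrist_force: [0.2, 0.3, 0.5]
grip_width: 34.0
grip_force: 0.0
```

Run:
```python
from h import *
st();look();gaps()
go(tcp(-19.5,-240,58.5))
```

```text
panel G [-31.   -80.69 166.77] F panel [-0.   0.3  0.5] t 23.65 w 34.04684280805014
orange n 1134 y med -93.22470799052891 z [  6.69167718 125.42678892]
0 -38.2 46.3 53
12 -39.1 48.0 137
24 -39.4 47.0 151
36 -39.3 47.7 153
48 -39.7 41.8 106
60 -14.6 25.2 72
72 -14.0 23.4 72
84 -14.5 22.8 71
96 -14.5 22.4 72
108 -14.2 23.7 76
120 -13.9 24.9 35
end 3525 [ 2.1 17.1 35.5]
blue 2384 [-66.4 -42.9 -22.9]
yel 3312 [-207.5 -182.5 -164. ]
gauge 4777 [-177.6  -80.3  -68.9]
shift [  45.6 -159.5  100. ] spin None tool y yaw 88.79
```

>>> carry_out([
  [[11, -38, 0], 0, 0.2],
  [[22, -76, 0], 0, 0],
  [[34, -114, 0], 0, 0],
  [[45.6, -152, 0], 0, 0],
  [[45.6, -159.5, 20], 0, 0],
  [[45.6, -159.5, 50], 0, 0],
  [[45.6, -159.5, 78], 0, 0],
  [[45.6, -159.5, 96], 0, 0],
  [[45.6, -159.5, 98], 0, 0],
  [[45.6, -159.5, 98], 0, 0],
], grip_force=20)

```text
time: 24.58
position: [526.3, -137.6, 117.7]
ee_rot: [[-1.0, 0.021, -0.003], [0.021, 1.0, 0.001], [0.003, 0.001, -1.0]]
wrist_force: [0.3, 0.4, 1.1]
grip_width: -0.1
grip_force: 0.0
```

>>> carry_out([
  [[0, 8, 0], 0, 0],
  [[0, 16, 0], 0, 0],
  [[0, 22, 0], 0, 0],
  [[0, 28, 0], 0, 0],
  [[0, 34, 0], 0, 0],
  [[0, 40, 0], 0, 0],
  [[0, 46, 0], 0, 0],
  [[0, 52, 0], 0, 0],
  [[0, 58, 0], 0, 0],
  [[0, 62, 0], 0, 0],
])

```text
time: 25.42
position: [529.5, -76.2, 120.2]
ee_rot: [[-1.0, 0.021, 0.003], [0.021, 1.0, -0.002], [-0.003, -0.002, -1.0]]
wrist_force: [0.5, -6.4, -0.4]
grip_width: 0.0
grip_force: 2.8
```

Run:
```python
from h import *
st();gaps()
```

```text
panel G [ -20.78 -178.58   58.62] F panel [ 0.8 -6.4 -0.1] t 25.4167 w 0.030850811691089244
blue 556 [-67.9 -66.1 -26.6]
yel 3226 [-164.  -137.8 -120.5]
gauge 13356 [-92.9 -87.  -68.9]
```

>>> carry_out([
  [[0, 4, 0], 0, 0],
  [[0, 8, 0], 0, 0],
  [[0, 12, 0], 0, 0],
  [[0, 15, 0], 0, 0],
  [[0, 18, 0], 0, 0],
  [[0, 20, 0], 0, 0],
  [[0, 22, 0], 0, 0],
  [[0, 23, 0], 0, 0],
  [[0, 24, 0], 0, 0],
  [[0, 24, 0], 0, 0],
])

```text
time: 26.3
position: [530.0, -52.3, 120.1]
ee_rot: [[-1.0, 0.021, 0.002], [0.021, 1.0, -0.001], [-0.002, -0.001, -1.0]]
wrist_force: [0.7, -5.1, 2.9]
grip_width: -0.2
grip_force: 2.3
```

Run:
```python
from h import *
st();gaps()
```

```text
panel G [ -20.72 -154.7    58.56] F panel [-0.8 -5.1  2.9] t 26.3 w -0.18834277623139972
end 74 [1.3 2.3 4.1]
blue 2261 [-67.2 -58.8 -24.2]
yel 3247 [-140.2 -113.9  -96.5]
gauge 5972 [-92.4 -78.6 -68.6]
```

>>> carry_out([
  [[0, 0.5, 0], 0, 0],
  [[0, 1, 0], 0, 0],
  [[0, 1.5, 0], 0, 0],
  [[0, 2, 0], 0, 0],
  [[0, 2.5, 0], 0, 0],
  [[0, 3, 0], 0, 0],
  [[0, 3.4, 0], 0, 0],
  [[0, 3.7, 0], 0, 0],
  [[0, 4, 0], 0, 0],
  [[0, 4, 0], 0, 0],
])

```text
time: 27.18
position: [529.9, -49.0, 119.8]
ee_rot: [[-1.0, 0.022, 0.002], [0.022, 1.0, -0.001], [-0.002, -0.001, -1.0]]
wrist_force: [0.6, -5.9, 3.4]
grip_width: 0.1
grip_force: 3.3
```

Run:
```python
from h import *
st();gaps()
```

```text
panel G [ -20.67 -151.39   58.23] F panel [-1.1 -5.9  3.3] t 27.1833 w 0.13419447544371083
end 146 [1.1 2.7 5. ]
blue 2470 [-67.1 -56.8 -24.1]
yel 3210 [-136.8 -110.5  -93.3]
gauge 5040 [-91.2 -77.  -68.3]
```

>>> carry_out([
  [[0, 0.2, 0], 0, 0],
  [[0, 0.4, 0], 0, 0],
  [[0, 0.6, 0], 0, 0],
  [[0, 0.8, 0], 0, 0],
  [[0, 1, 0], 0, 0],
  [[0, 1.2, 0], 0, 0],
  [[0, 1.4, 0], 0, 0],
  [[0, 1.6, 0], 0, 0],
  [[0, 1.6, 0], 0, 0],
  [[0, 1.6, 0], 0, 0],
])

```text
time: 28.07
position: [529.9, -47.7, 119.8]
ee_rot: [[-1.0, 0.022, 0.002], [0.022, 1.0, -0.002], [-0.002, -0.002, -1.0]]
wrist_force: [2.0, -7.3, 3.0]
grip_width: -0.2
grip_force: 3.7
```

Run:
```python
from h import *
st();gaps()
```

```text
panel G [ -20.69 -150.08   58.23] F panel [ 0.3 -7.3  3.7] t 28.0667 w -0.16685789014217653
end 175 [1.3 2.7 6.9]
blue 2479 [-67.1 -55.8 -24.1]
yel 3224 [-135.6 -109.3  -92. ]
gauge 5054 [-90.  -75.6 -66.9]
```

>>> carry_out([
  [[0, 0.2, 0], 0, 0],
  [[0, 0.4, 0], 0, 0],
  [[0, 0.6, 0], 0, 0],
  [[0, 0.8, 0], 0, 0],
  [[0, 1, 0], 0, 0],
  [[0, 1.2, 0], 0, 0],
  [[0, 1.2, 0], 0, 0],
  [[0, 1.2, 0], 0, 0],
  [[0, 1.2, 0], 0, 0],
  [[0, 1.2, 0], 0, 0],
])

```text
time: 28.95
position: [529.9, -47.6, 119.8]
ee_rot: [[-1.0, 0.023, 0.002], [0.023, 1.0, -0.003], [-0.002, -0.003, -1.0]]
wrist_force: [1.4, -9.8, 3.0]
grip_width: 0.2
grip_force: 5.2
```

Run:
```python
from h import *
st();gaps()
```

```text
panel G [ -20.72 -150.02   58.24] F panel [-0.1 -9.8  3.4] t 28.95 w 0.20437828719449294
end 170 [1.3 2.7 6.4]
blue 2444 [-67.  -55.9 -24.3]
yel 3237 [-135.5 -109.2  -91.8]
gauge 5074 [-90.1 -75.6 -67. ]
```

>>> carry_out([
  [[0, -6, 0], 0, 0],
  [[0, -18, 0], 0, 0],
  [[0, -28, -10], 0, 0],
  [[0, -30, -40], 0, 0],
  [[0, -30, -75], 0, 0.3],
  [[-15, -20, -98], 0, 0.5],
  [[-30, 10, -98], 0, 0.5],
  [[-48, 40, -98], 0, 0.5],
  [[-48, 67, -98], 0, 0.5],
  [[-48, 67, -98], 0, 0.5],
])

```text
time: 29.83
position: [578.9, 28.8, 216.9]
ee_rot: [[-1.0, 0.012, -0.0], [0.012, 1.0, 0.006], [0.0, 0.006, -1.0]]
wrist_force: [-1.1, 1.6, -0.1]
grip_width: 42.8
grip_force: 0.0
```

>>> carry_out([
  [[0, 0, 0], 0, 0.5],
  [[0, 0, 0], 0, 0.5],
  [[0, 0, 0], 0, 0.5],
  [[0, 0, 0], 0, 0.5],
  [[0, 0, 0], 0, 0.5],
  [[0, 0, 0], 0, 0.5],
  [[0, 0, 0], 0, 0.5],
  [[0, 0, 0], 0, 0.5],
  [[0, 0, 0], 0, 0.5],
  [[0, 0, 0], 0, 0.5],
])

```text
time: 30.67
position: [578.7, 20.9, 217.0]
ee_rot: [[-1.0, 0.021, 0.0], [0.021, 1.0, 0.0], [-0.0, 0.0, -1.0]]
wrist_force: [-0.7, -0.2, 0.0]
grip_width: 42.8
grip_force: 0.0
```

Run:
```python
from h import *
st();gaps();look()
go(tcp(5.5,-79.15,110))
```

```text
panel G [-28.29 -80.51 166.06] F panel [-0.6 -0.2 -0.3] t 30.6667 w 42.75684697679324
end 3716 [ 2.2 17.1 35.9]
blue 2571 [-66.3 -43.3 -22.9]
yel 3130 [-134.4 -112.7  -91. ]
gauge 5008 [-104.   -78.9  -67.4]
orange n 437 y med -91.36273166750775 z [ 68.16906973 126.15553752]
60 -17.7 22.8 29
72 -14.1 23.2 65
84 -15.0 22.6 76
96 -14.4 22.4 71
108 -14.5 24.4 79
120 -14.4 25.1 41
shift [-1.3  1.3 65.4] spin None tool y yaw 88.79
```

>>> carry_out([
  [[-1.3, 1.3, 0], 0, 0.5],
  [[-1.3, 1.3, 20], 0, 0.5],
  [[-1.3, 1.3, 40], 0, 0.5],
  [[-1.3, 1.3, 58], 0, 0.5],
  [[-1.3, 1.3, 64], 0, 0.5],
  [[-1.3, 1.3, 65], 0, 0.5],
  [[-1.3, 1.3, 65], 0, 0.5],
  [[-1.3, 1.3, 65], 0, 0.5],
  [[-1.3, 1.3, 65], 0, 0.5],
  [[-1.3, 1.3, 65], 0, 0.5],
])

```text
time: 31.6
position: [580.6, 22.2, 153.0]
ee_rot: [[-1.0, 0.021, 0.002], [0.021, 1.0, 0.0], [-0.002, 0.0, -1.0]]
wrist_force: [-0.3, -0.4, 0.0]
grip_width: 43.1
grip_force: 0.0
```

Run:
```python
from h import *
st();gaps()
```

```text
panel G [  5.34 -79.16 111.56] F panel [-0.3 -0.4 -0.1] t 31.6 w 43.052644174569984
end 7124 [ 2.  16.3 35.4]
blue 4845 [-66.5 -42.6 -22.7]
yel 5713 [-134.3 -112.8  -90.9]
gauge 10357 [-103.6  -78.9  -67.3]
```

Well centred. Grip gently, then lift straight out along the panel normal.

>>> carry_out([
  [[0, 0, 0], 0, 0.4],
  [[0, 0, 0], 0, 0.3],
  [[0, 0, 0], 0, 0.27],
  [[0, 0, 0], 0, 0.2],
  [[0, 0, 0], 0, 0],
  [[0, 0, 0], 0, 0],
  [[0, 0, 0], 0, 0],
  [[0, 0, 0], 0, 0],
  [[0, 0, 0], 0, 0],
  [[0, 0, 0], 0, 0],
], grip_force=20)

```text
time: 32.48
position: [580.2, 22.1, 152.3]
ee_rot: [[-1.0, 0.021, 0.0], [0.021, 1.0, -0.0], [-0.0, -0.0, -1.0]]
wrist_force: [0.0, -0.1, 5.3]
grip_width: 23.7
grip_force: 20.5
```

>>> carry_out([
  [[-2, 0, -3.5], 0, 0],
  [[-5, 0, -8.7], 0, 0],
  [[-10, 0, -17.3], 0, 0],
  [[-18, 0, -31], 0, 0],
  [[-28, 0, -48.5], 0, 0],
  [[-38, 0, -66], 0, 0],
  [[-45, 0, -78], 0, 0],
  [[-50, 0, -86], 0, 0],
  [[-50, 0, -86], 0, 0],
  [[-50, 0, -86], 0, 0],
], grip_force=30)

```text
time: 33.32
position: [630.0, 21.0, 237.6]
ee_rot: [[-1.0, 0.021, -0.0], [0.021, 1.0, -0.0], [0.0, -0.0, -1.0]]
wrist_force: [-0.1, 1.2, -3.5]
grip_width: 23.6
grip_force: 29.8
```

Run:
```python
from h import *
from workcell import vision
st();gaps()
for n in("scene","side"):
    d=vision.get_image(n);W=cloud(d);H=hsv(d)
    m=np.isfinite(W[...,0])&(W[...,1]<-290)&(W[...,1]>-460)&(W[...,2]>12)&(W[...,2]<36)&(W[...,0]<620)&(W[...,0]>380)
    t=W[m&(H[...,1]<90)];print(n,"tray rim",len(t),t.min(0).round(1),t.max(0).round(1),box(t))
    f=W[np.isfinite(W[...,0])&(abs(W[...,0]-490)<50)&(abs(W[...,1]+378)<40)];print("floor z",np.median(f[:,2]))
    cv2.imwrite(f"pics/tr_{n}.png",d["image"])
```

```text
panel G [  5.81 -79.29 209.57] F panel [ 1.7  1.2 -3.1] t 33.3167 w 23.63687049094831
end 4231 [ 2.  17.7 36.1]
blue 2299 [-66.4 -39.3 -22.8]
yel 3099 [-134.7 -116.1  -91.4]
gauge 1057 [-108.3  -80.4  -67.4]
scene tray rim 583 [ 418.9 -449.3   12. ] [ 576.8 -309.1   30.6] [[497.3, -379.0], [135.6, 155.3], 87.2]
floor z 6.706098036425601
side tray rim 815 [ 420.  -437.6   12.1] [ 574.1 -310.1   28.7] [[497.1, -375.6], [126.5, 151.3], 88.0]
floor z 7.54890783279734
```

View pics/tr_scene.png

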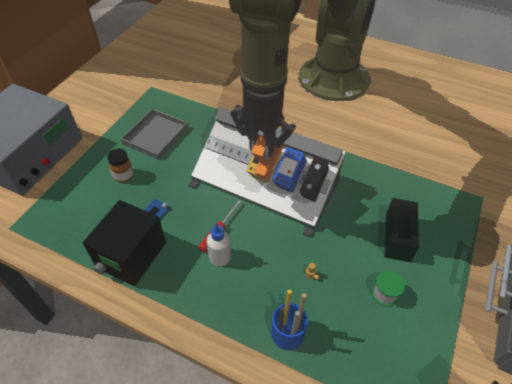

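Scene view: the gauge is lifted clear of the panel (265,160). Both gaps look right, the tray at (155,133) is free, and the bystanders are where they were. Carry the gauge to the tray.

>>> carry_out([
  [[0, -20, 0], 0, 0],
  [[0, -58, 0], 0, 0],
  [[0, -97, 0], 0, 0],
  [[4, -136, 0], 0, 0],
  [[12, -175, 0], 0, 0],
  [[22, -213, 0], 0, 0],
  [[32, -251, 0], 0, 0],
  [[42, -289, 0], 0, 0],
  [[52, -326, 0], 0, 0],
  [[57.6, -363, 0], 0, 0],
])

```text
time: 34.3
position: [562.7, -342.4, 237.5]
ee_rot: [[-1.0, 0.022, -0.002], [0.022, 1.0, 0.0], [0.002, 0.0, -1.0]]
wrist_force: [1.0, 0.2, -2.9]
grip_width: 23.7
grip_force: 30.1
```

>>> carry_out([
  [[0, -20, 10], 0, 0],
  [[0, -37, 30], 0, 0],
  [[0, -37, 60], 0, 0],
  [[0, -37, 80], 0, 0],
  [[0, -37, 85], 0, 0],
  [[0, -37, 85], 0, 0],
  [[0, -37, 85], 0, 0],
  [[0, -37, 85], 0, 0],
  [[0, -37, 85], 0, 0],
  [[0, -37, 85], 0, 0],
])

```text
time: 35.13
position: [564.6, -377.8, 154.5]
ee_rot: [[-1.0, 0.021, 0.002], [0.021, 1.0, -0.001], [-0.002, -0.001, -1.0]]
wrist_force: [-0.3, 0.4, -1.4]
grip_width: 23.5
grip_force: 30.3
```

```bash
python3 - <<'E'
from h import *
from workcell import vision,sensors
s=sensors.sense();print(s["position"],s["wrist_force"])
d=vision.get_image("side");cv2.imwrite("pics/pre.png",d["image"]);W=cloud(d);H=hsv(d)
q=W[np.isfinite(W[...,0])&mask(H,3,17,150,255,90)&(abs(W[...,1]+380)<35)&(abs(W[...,0]-530)<90)&(W[...,2]<190)]
print(len(q),q.min(0),q.max(0))
f=q[abs(q[:,1]-np.median(q[:,1]))<8]
print("low",f[np.argsort(f[:,2])[:5]].round(1).tolist(),"left",f[np.argsort(f[:,0])[:4]].round(1).tolist())
E
python3 -c "
import cv2
i=cv2.imread('pics/pre.png')[230:384,80:330];cv2.imwrite('pics/prec.png',cv2.resize(i,None,fx=3,fy=3))"
```

```text
[ 564.64263779 -377.7597507   154.49239066] [-0.29101364  0.35100543 -1.42897206]
1293 [ 472.26654445 -404.55270123   10.82226879] [ 588.42521858 -351.44932351  183.72220815]
low [[544.1, -389.9, 60.0], [549.3, -390.0, 60.1], [547.7, -390.5, 61.2], [539.1, -390.5, 61.3], [546.0, -390.6, 61.4]] left [[472.3, -386.8, 102.0], [473.0, -389.7, 104.3], [473.9, -389.1, 99.6], [474.0, -383.5, 105.9]]
```

View pics/prec.png

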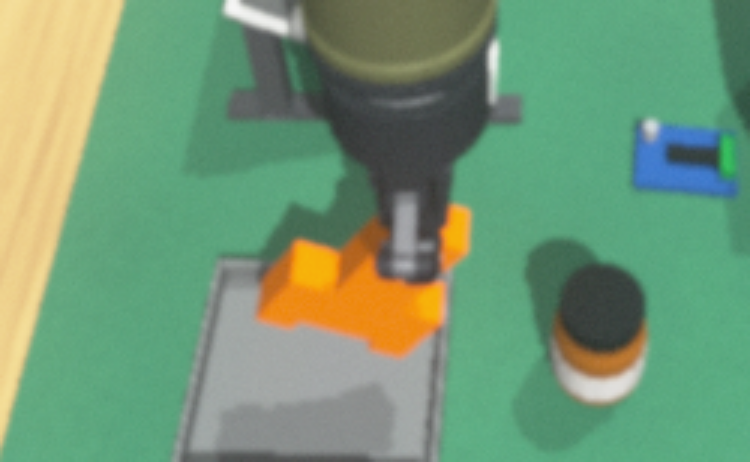

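Side crop: the gauge hangs tilted with its low corner over the tray floor (about (400,350) in the crop), and the jar at (600,330) is clear. Lower to contact.

>>> carry_out([
  [[0, 0, 15], 0, 0],
  [[0, 0, 30], 0, 0],
  [[0, 0, 40], 0, 0],
  [[0, 0, 45], 0, 0],
  [[0, 0, 47], 0, 0],
  [[0, 0, 49], 0, 0],
  [[0, 0, 51], 0, 0],
  [[0, 0, 53], 0, 0],
  [[0, 0, 53], 0, 0],
  [[0, 0, 53], 0, 0],
], grip_force=20)

```text
time: 36.02
position: [567.8, -377.8, 105.0]
ee_rot: [[-1.0, 0.02, 0.009], [0.02, 1.0, -0.003], [-0.009, -0.003, -1.0]]
wrist_force: [0.6, 3.3, 17.6]
grip_width: 23.5
grip_force: 33.5
```

>>> carry_out([
  [[5, 0, -2], 0, 0],
  [[10, 0, -2.5], 0, 0],
  [[16, 0, -3], 0, 0],
  [[21, 0, -3], 0, 0],
  [[26, 0, -2.5], 0, 0],
  [[31, 0, -2], 0, 0],
  [[36, 0, -1], 0, 0],
  [[41, 0, 0], 0, 0],
  [[41, 0, 0], 0, 0],
  [[41, 0, 0], 0, 0],
], grip_force=20)

```text
time: 36.85
position: [524.9, -377.0, 103.6]
ee_rot: [[-1.0, 0.021, 0.005], [0.021, 1.0, -0.002], [-0.005, -0.002, -1.0]]
wrist_force: [-1.9, 3.6, 15.4]
grip_width: 23.8
grip_force: 34.4
```

```bash
cat >> h.py <<'E'
def tray():
    from workcell import vision,sensors
    s=sensors.sense();print(s["position"].round(1),s["wrist_force"].round(1))
    d=vision.get_image("side");W=cloud(d);H=hsv(d);cv2.imwrite("pics/tray.png",d["image"])
    q=W[np.isfinite(W[...,0])&mask(H,3,17,150,255,90)&(abs(W[...,1]+380)<35)&(abs(W[...,0]-520)<100)&(W[...,2]<190)]
    f=q[abs(q[:,1]-np.median(q[:,1]))<8];print(len(f),"y",np.median(q[:,1]))
    for z in range(0,140,10):
        k=f[(f[:,2]>=z)&(f[:,2]<z+10)]
        if len(k)>5: print(z,k[:,0].min().round(1),k[:,0].max().round(1))
E
python3 -c "
from h import *
tray()"
```

```text
[ 524.9 -377.   103.6] [-1.9  3.6 15.4]
772 y -389.21136186212414
10 523.0 543.1
20 464.0 545.6
30 457.5 548.1
40 460.4 550.4
50 462.0 554.2
60 464.9 530.9
70 466.4 533.5
80 494.9 534.4
100 537.0 542.1
110 537.8 544.7
120 536.8 546.9
130 537.7 548.7
```

>>> carry_out([
  [[4, 0, 1], 0, 0],
  [[8, 0, 2], 0, 0],
  [[12, 0, 3], 0, 0],
  [[16, 0, 4.5], 0, 0],
  [[20, 0, 6], 0, 0],
  [[24, 0, 7], 0, 0],
  [[27, 0, 8], 0, 0],
  [[27, 0, 8], 0, 0],
  [[27, 0, 8], 0, 0],
  [[27, 0, 8], 0, 0],
])

```text
time: 37.73
position: [496.9, -376.3, 94.3]
ee_rot: [[-1.0, 0.021, 0.003], [0.021, 1.0, -0.001], [-0.003, -0.001, -1.0]]
wrist_force: [-1.5, 3.4, 9.7]
grip_width: 23.8
grip_force: 35.3
```

```bash
python3 -c "
from h import *
tray()"
```

```text
[ 496.9 -376.3   94.3] [-1.5  3.4  9.7]
884 y -388.8799850228146
0 451.4 539.1
10 453.7 541.3
20 453.4 542.2
30 454.0 542.5
40 453.8 543.5
50 453.4 543.5
60 456.2 518.5
70 478.9 518.8
80 506.8 518.6
90 507.7 518.7
100 508.7 518.5
110 508.9 519.1
120 509.2 518.8
130 509.3 518.2
```

The gauge is upright with its foot flat, spanning x 453–543 inside the tray. Release and withdraw.

>>> carry_out([
  [[0, 0, -2], 0, 0],
  [[0, 0, -3.5], 0, 0],
  [[0, 0, -3.5], 0, 0.5],
  [[0, 0, -3.5], 0, 0.5],
  [[0, 0, -3.5], 0, 0.5],
  [[0, 0, -3.5], 0, 0.5],
  [[0, 0, -20], 0, 0.5],
  [[0, 0, -50], 0, 0.5],
  [[0, 0, -90], 0, 0.5],
  [[0, 0, -130], 0, 0.5],
])

```text
time: 38.62
position: [495.4, -375.8, 222.6]
ee_rot: [[-1.0, 0.021, -0.002], [0.021, 1.0, 0.001], [0.002, 0.001, -1.0]]
wrist_force: [1.0, -1.6, -0.4]
grip_width: 42.6
grip_force: 0.0
```

>>> carry_out([
  [[0, 0, 0], 0, 0.5],
  [[20, 0, -20], 0, 0.5],
  [[40, 0, -20], 0, 0.5],
  [[40, 0, -20], 0, 0.5],
  [[40, 0, -20], 0, 0.5],
  [[40, 0, -20], 0, 0.5],
  [[40, 0, -20], 0, 0.5],
  [[40, 0, -20], 0, 0.5],
  [[40, 0, -20], 0, 0.5],
  [[40, 0, -20], 0, 0.5],
])

```text
time: 39.45
position: [456.4, -375.1, 241.6]
ee_rot: [[-1.0, 0.021, -0.0], [0.021, 1.0, 0.0], [0.0, 0.0, -1.0]]
wrist_force: [-0.3, 0.4, -0.1]
grip_width: 42.6
grip_force: 0.0
```

Run:
```python
from h import *
tray()
from workcell import vision
d=vision.get_image("scene");cv2.imwrite("pics/final.png",d["image"])
W=cloud(d);H=hsv(d);Q=(W-OP)@RP;h=Q[...,2];ok=np.isfinite(h)&(abs(Q[...,0])<47)&(h>66)&(h<77)&(abs(Q[...,1]+100)<160)
for nm,m in(("end",(H[...,2]<75)&(Q[...,1]>-5)),("blue",mask(H,105,125,130)),("yel",mask(H,20,32,130))):
    print(nm,np.percentile(Q[ok&m][:,1],[1,99]).round(1))
```

```text
[ 456.4 -375.1  241.6] [-0.3  0.4 -0.1]
1115 y -389.24499735359984
0 449.9 539.1
10 451.9 539.7
20 451.8 540.1
30 452.7 542.1
40 452.3 541.6
50 451.8 542.0
60 453.1 517.3
70 476.9 517.1
80 477.0 517.1
90 477.9 517.1
100 477.3 517.2
110 476.9 517.0
120 477.3 517.2
130 477.3 516.8
end [ 0.3 34.3]
blue [-67.1 -24.6]
yel [-135.3  -93.2]
```

View pics/final.png

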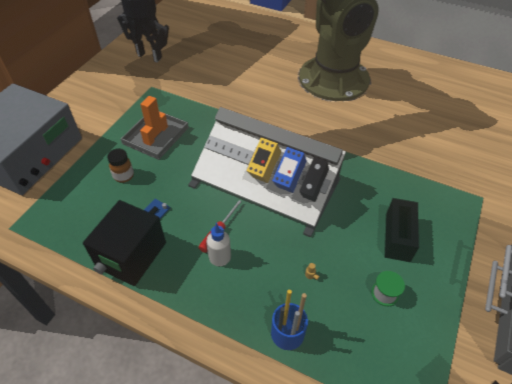

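The final view shows the gauge upright in the tray at (153,120). The modules at (264,157), (289,168) and the end block at (315,178) are evenly spaced, and the bystanders haven't moved.

```bash
python3 -c "
from workcell import bot
print(bot.close_job())"
```

```text
the job is handed in; nothing more can be done
None
```

The job is handed in at 39.5 s: both gaps were set snug to the 24 mm gauge (24–26 mm by camera, accurate to about 2 mm), blue did not visibly shift, the gauge stands upright in the tray, and the bystanders look unmoved.

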